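Shut the cartridge latch, refit the cooker knob and hold it pressed in

TASK

Get the table-top cooker ready to light: first swing the red-tabbed latch on its cartridge bay down until it lies flat over its staple, then pick up the loose black knob, turn it so that its flat matches the flat of the bare D-shaped shaft, and push it fully home on the shaft. Press the knob right down against the shaft's spring and finish like that, still holding it pressed in: do not let go. Leave the tin, the tea box and the mandarin where they stand.

Things in the scene. Friction and masses are not known exactly. Their poses are not given: they have to be found in the camera images.
- cooker: White table-top cooker with a dark steel top, 190 (x) x 260 mm (y), top 60 mm above the worktop; it cannot move. Origin: centre of its underside; x away from its front (the robot's side), z up. Burner at x +22, y -30 mm, its pan support 120 mm across and 78 mm high. Latch on the raised white bay cover (67 mm high) along the +y side; shaft at the front -y corner (x -60, y -88).
- latch_hinge (a point): Fixed point on the latch's hinge axis, 72.5 mm above the worktop; axes as the cooker's. The hinge axis runs along y. A brass staple 10 mm wide stands 30 mm in front of it (-x) and comes 5 mm up through the strap's slot when the latch is shut.
- latch_tab (a point): Centre of the red finger tab (24 mm long, 26 wide, 4 thick), on the face that is uppermost when shut; 60 mm from the hinge axis, joined to it by a steel strap 24 mm wide; the tab ends 72 mm from the axis. z: outward normal of that face (up when shut, turned to the cooker's back when open); -x: from hinge to tab.
- latch (a joint): Latch angle, rad: 0 = flat over its staple, strap along the cooker's -x (to its front); grows as the tab swings up, 1.5 = upright. Tab = hinge + 60 mm * (-cos, 0, sin) in the cooker's axes. Starts open at 0.7 to 1.25. Stiff hinge (0.05 N m): stays where it is left; 1 N at the tab swings it.
- shaft_tip (a point): Centre of the top end of the upright brass D-shaft, 84 mm above the worktop, 24 mm above the cooker's top. 14 mm in diameter, cut by a flat 3 mm from its axis; top 3 mm tapered by 2 mm all round. The flat faces +x of this point, and so does the red mark on the round bezel below (52 mm across, 3 mm high); z up. It does not turn.
- spindle (a joint): How far the shaft is pushed down, m: 0 = up, 0.004 = at its stop. A spring pushes it up: about 2.3 N at first, 8.3 N at the stop.
- knob_center (a point): Centre of the loose black knob, 21 mm above its underside; it stands upright, bore down, 42 mm high, about 60 g. Lower 20 mm: round skirt 44 mm across; above it a bar grip 13 mm wide (y), 40 long (x), 22 high. x points along the bar to the end with the white pointer; z up. Fully home on the shaft, this point is 5 mm above the shaft tip.
- knob_bore (a point): Centre of the mouth of the D-shaped bore in the knob's underside; axes as the knob's. Bore 16 mm deep, 16.4 mm across, flat 4.2 mm from the axis on the +x side (1.2 mm play round the shaft): the knob goes on only with its white pointer turned the same way as the red mark on the bezel.
- tin_3: Low round food tin, 86 mm across, 40 mm high, a bystander. Origin: centre of its underside.
- box_1: Green and white tea box, 50 x 68 x 92 mm, a bystander. Origin: centre of its underside.
- mandarin_1: Orange mandarin, 58 mm across, 53 mm high, a bystander. Origin: centre of its underside.
There are look-alikes about, which are no part of the job. Of the things like the part that bears knob_center, leave any that is purple; of the rest the larger one is meant.

How it is judged:
By the outcome, as a careful person would: the job done as asked, in the order asked, and still so for the second after the job is handed in, while the arm keeps its last pose, push and grip.
It also fails if it takes over 53 s, if anything falls off the work surface, if the arm or the gripper's body presses on something with over 40 N, if the wrist force passes 120 N, or if a joint passes its speed limit or range.

ROBOT

A 6-joint arm with a two-finger parallel gripper is mounted at the origin on a cart in front of the work surface, level with it; the furniture and walls round the work are solid. World frame = base frame: x ahead of the robot, y to its left, z up, the work surface at z = 0. Lengths are in m, angles in rad, forces in N, time in s.
With the tool pointing down it reaches from about 0.25 to 0.8 m from the base axis. Payload 8.5 kg.
Tool frame: the origin (TCP) lies between the finger pads; the fingertips stand 22 mm ahead of it and the grasp point (between the pads) lies 3 mm ahead of it; z points along the fingers, y is the line along which they close (so a half turn about z gives the same grasp; the last joint's range is limited). The gripper opens to 85 mm and grips with 20 to 120 N. Pads are 22 mm wide; open, the fingers measure 114 mm over their backs; the gripper's body (76 mm by 85 mm) begins 54 mm behind the grasp point. The pads swing forward as they close: fully open they stand 13 mm farther back than shut.
Start: joints at [1.216, 0.238, -0.013, 1.319, 0, 1.571], TCP at [0.182, 0.492, 0.253] pointing down, gripper open.
Joint ranges: [-2.66, 2.66], [-1.03, 1.9], [-1.14, 1.46], [-1.82, 2.27], [-1.45, 1.34], [-3.14, 3.14]. Speed limits (rad/s): [2.22, 2.22, 2.79, 3.14, 3.14, 3.14].

INTERFACE

Orientations are given as a unit quaternion [x, y, z, w].
In Python, from rig import env, read_camera, calibration gives the robot as it stands.
- The arm moves only by the tool arm_command, never from a script. Its argument "plan" is a list that holds one entry, the list of rows, each a list of 7 numbers: the finger opening in mm, from 0 to 85.4, then the shift along the tool's x, y, z normalised to -1 to 1, where 1 is 25 cm, then the turn, a rotation vector about the tool's x, y, z normalised to -1 to 1, where 1 is 30 degrees. A call has 1 to 20 rows; each row shifts and turns the commanded pose from where the row before left it, along the tool's axes as they then stand; what a row does not reach is not made up. A row lasts 1/8 s, in which the tool goes at most 62.5 mm and 10.7 degrees, less where a joint would pass 70% of its speed; a pose out of reach is approached as far as the arm can. A call with a number of a shift or a turn outside -1 to 1 is refused whole. A call with a gripper value outside its range is refused whole. The fingers move at their own pace and stop on an object; the grip force is fixed at half the most. Time passes only in rows, so rows that do not move let the fingers close. It gives the time, the measured TCP pose, the force, the opening and the grip force at its end, in the units of the state.
- env.state(): the state, without advancing time (a new reading comes with each control period).
- read_camera(name): name is "scene" or "top" or "wrist"; returns the picture (400x640x3 uint8, blue, green, red); there is no depth.
- calibration(name): a dict with "camera_matrix" (3x3 intrinsics, pixels), "R" (3x3) and "t" (3): a world point X has camera coordinates R X + t; the wrist camera has in their place "hand_eye" (4x4, takes a point from camera to tool coordinates, whose origin is the TCP and whose axes are the flange's). Camera axes: x right, y down, z forward; pixel columns grow to the right and rows downward; lengths in m; the calibration is good to about 2 mm. A picture is of the moment at which its call begins: read the wrist's pose just before it. calibration takes no time and is no camera call.
- env.close_job(): hands the job in; it is judged then, once.
The state is a dict: "time": time; "q": joint angles; "joint_vel": joint speeds; "effort": joint torques, N m; "ee_pos": TCP position; "ee_rot": TCP orientation; "wrist_force": force on the tool from outside, world axes, zero at the start; "torque": the same for the moment, N m; "opening": finger opening in m; "grasp_force": force on a finger pad.
Only numpy, scipy, OpenCV 4.12 (cv2) and the standard library are available. Lean on these libraries where they do the work, as an engineer would, in place of code of your own. Each camera call takes 0.05 s, during which the arm holds its last target. There are 200 camera calls.

## Working session

There is one attempt and no reset: what is moved stays moved. The work goes in short steps, Python scripts to look and compute and a tool call to move; the robot and the scene stay as the last step left them, time stands still between calls to the robot, and variables do not carry over. Pictures are saved under pics/ and viewed, at most 10 in all, crops included, and the job is handed in when it is done.

Besides the shell and the picture viewer there is one more tool, called after "Emit:" as name(argument=value, ...) on one line, values as JSON. arm_command: Moves the arm, as the interface text tells. Scaled input: -1 to 1 covers 25 cm each way for a shift and 30 degrees each way for a turn. Its arguments: {"type":"object","properties":{"plan":{"type":"array","items":{"type":"array","items":{"type":"array","items":{"type":"number"}}}}},"required":["plan"]}

```bash
mkdir -p pics
cat > h.py <<'E'
import numpy as np, cv2
from rig import env, read_camera, calibration
from scipy.spatial.transform import Rotation as Ro
def cam(name, st=None):
    c=calibration(name); K=np.array(c["camera_matrix"])
    if "hand_eye" in c:
        T=np.eye(4); T[:3,:3]=Ro.from_quat(st["ee_rot"]).as_matrix(); T[:3,3]=st["ee_pos"]
        M=np.linalg.inv(T@np.array(c["hand_eye"])); return K,M[:3,:3],M[:3,3]
    return K,np.array(c["R"]),np.array(c["t"])
def ray(C,px):
    K,R,t=C; return -R.T@t, R.T@np.linalg.inv(K)@np.array([px[0],px[1],1.0])
def onz(C,px,z):
    o,d=ray(C,px); return o+d*(z-o[2])/d[2]
def proj(C,X):
    K,R,t=C; p=K@(R@np.array(X)+t); return p[:2]/p[2]
E
python3 - <<'E'
from h import *
s=env.state(); print(s)
for n in("scene","top"):
    im=read_camera(n); cv2.imwrite(f"pics/{n}0.png",im)
    K,R,t=cam(n); print(n,K.tolist(),(-R.T@t).round(3),R.round(2).tolist())
print(calibration("wrist"))
E
```

```text
{'time': 0.0, 'q': array([ 1.21598610e+00,  2.38794612e-01, -1.42651008e-02,  1.31921819e+00,
        5.61718511e-06,  1.57084889e+00]), 'joint_vel': array([-3.17654074e-05, -1.28928317e-03,  1.74312453e-03,  3.59043998e-05,
       -1.02148648e-03,  6.77450219e-04]), 'effort': array([-1.98907801e-03, -5.38779938e+01,  3.46444595e+01,  1.83678808e-02,
       -5.59829516e-05,  3.29004126e-05]), 'ee_pos': array([0.18225223, 0.49192767, 0.25266614]), 'ee_rot': array([ 1.76501829e-01,  9.84300033e-01, -7.28670602e-04, -1.33476932e-04]), 'wrist_force': array([-0.75614468,  0.21936068, -0.13471514]), 'torque': array([-0.03074192, -0.00844985, -0.02139135]), 'grasp_force': 0.0, 'opening': 0.08526677575723719}
scene [[448.7820741661924, 0.0, 318.131771025218], [0.0, 448.7820741661924, 197.0878083991996], [0.0, 0.0, 1.0]] [-0.062 -0.426  0.786] [[0.79, -0.61, 0.02], [-0.38, -0.53, -0.76], [0.47, 0.6, -0.65]]
top [[376.10620131684493, 0.0, 321.0198607740859], [0.0, 376.10620131684493, 204.56875191273988], [0.0, 0.0, 1.0]] [0.36  0.255 1.   ] [[-0.02, -1.0, 0.01], [-1.0, 0.02, -0.09], [0.09, -0.01, -1.0]]
{'camera_matrix': array([[277.51115443,   0.        , 314.46482421],
       [  0.        , 277.51115443, 202.30657445],
       [  0.        ,   0.        ,   1.        ]]), 'hand_eye': array([[ 2.38833471e-04, -9.51663543e-01, -3.07142384e-01,
         7.94588764e-02],
       [ 9.99999673e-01, -9.84246221e-06,  8.08094610e-04,
        -2.92144314e-04],
       [-7.72057217e-04, -3.07142477e-01,  9.51663230e-01,
        -1.19874081e-01],
       [ 0.00000000e+00,  0.00000000e+00,  0.00000000e+00,
         1.00000000e+00]])}
```

View pics/scene0.png

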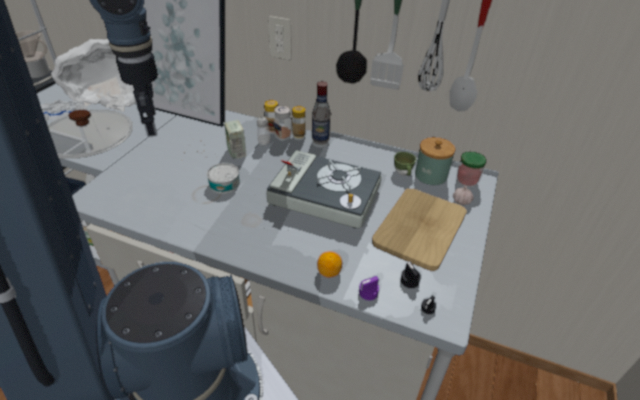

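View pics/top0.png

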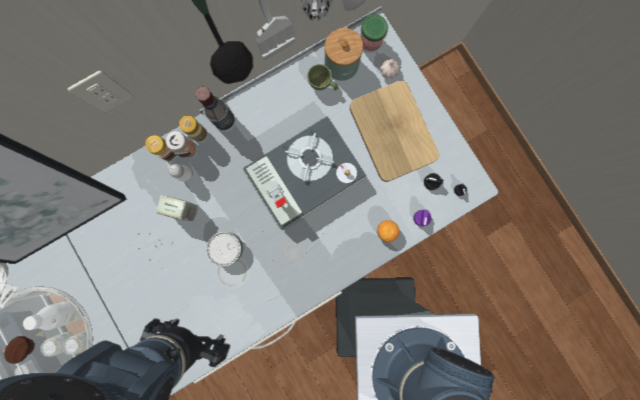

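The scene view shows the cooker at (325,185), its red tab near (288,163), the shaft at (350,200), and the large black knob at (410,277). In the top view the tab is at (281,202), the bezel at (346,173), the large black knob at (432,182), the small black one at (460,190), and the purple one at (422,217).

Run:
```python
from h import *
a=cv2.imread("pics/top0.png"); b=cv2.imread("pics/scene0.png")
C=cam("top");S=cam("scene")
A=cv2.resize(a[115:235,235:375],None,fx=2.85,fy=2.85,interpolation=cv2.INTER_CUBIC)
B=cv2.resize(b[140:230,260:390],(400,277),interpolation=cv2.INTER_CUBIC)
D=cv2.resize(a[160:235,370:480],(400,273),interpolation=cv2.INTER_CUBIC)
E=cv2.resize(b[240:325,310:445],(399,251),interpolation=cv2.INTER_CUBIC)
W=np.zeros((600,800,3),np.uint8)
W[:A.shape[0],:399]=A;W[:B.shape[0],400:]=B
W[345:600,:400]=D[:255];W[300:551,400:799]=E
cv2.imwrite("pics/m1.png",W)
def blobs(im,lo,hi,mn=3):
    h=cv2.cvtColor(im,cv2.COLOR_BGR2HSV); m=cv2.inRange(h,lo,hi)
    n,l,st,c=cv2.connectedComponentsWithStats(m); return [(c[i].round(1),st[i,4],st[i,:4]) for i in range(1,n) if st[i,4]>=mn]
print(onz(C,(346,173),.063),onz(C,(432,182),.042),onz(C,(388,231),.03),onz(C,(225,249),.04))
for im,n in((a,'t'),(b,'s')):
    print(n,[x for x in blobs(im,(0,150,90),(6,255,255),5)],[x for x in blobs(im,(174,150,90),(180,255,255),5)])
```

```text
[0.52001002 0.18045076 0.063     ] [ 0.49614567 -0.04234823  0.042     ] [0.37259311 0.07337561 0.03      ] [0.3350754  0.48987849 0.04      ]
t [(array([280.3, 201.9]), np.int32(55), array([276, 198,  10,   9], dtype=int32))] []
s [] []
```

View pics/m1.png

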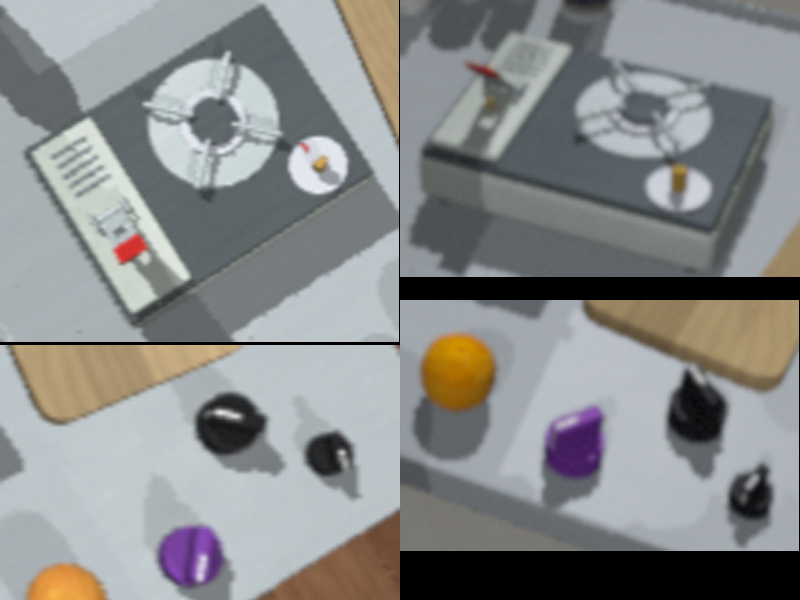

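The montage shows the tab open at about crop (130,248), the bezel centre at (318,165) with its red mark up-left at (303,147), and the knob's bar with its white line at (225,412). Next I work out the cooker pose and the first move.

```bash
cat >> h.py <<'E'
def tri(c1,p1,c2,p2):
    o1,d1=ray(c1,p1);o2,d2=ray(c2,p2)
    s=np.linalg.lstsq(np.c_[d1,-d2],o2-o1,rcond=None)[0]
    a=o1+s[0]*d1;b=o2+s[1]*d2; return (a+b)/2,np.linalg.norm(a-b)
E
python3 - <<'E'
from h import *
C=cam("top");S=cam("scene")
f=lambda u,v:(235+u/2.85,115+v/2.85)
g=lambda u,v:(260+(u-400)*.325,140+v*.325)
P=[onz(C,f(*p),z)[:2] for p,z in(((135,325),.06),((370,175),.06),((263,5),.06),((28,152),.067))]
P=np.array(P);print(P.round(3),[np.linalg.norm(P[i]-P[i-1]).round(3) for i in range(4)])
x1=P[2]-P[1];x2=P[3]-P[0];y=P[0]-P[1];y2=P[3]-P[2]
ang=lambda v:np.degrees(np.arctan2(v[1],v[0])).round(1)
print("yaw",ang(x1),ang(x2),ang(y)-90,ang(y2)-90,"c",P.mean(0))
print("tab",tri(C,f(130,248),S,g(483,70)))
print("shaft tip",tri(C,f(321,160),S,g(679,168)))
print("bez",onz(C,f(318,165),.063),tri(C,f(318,165),S,g(678,188)))
k=lambda u,v:(370+u*110/400,160+(v-345)*75/273)
l=lambda u,v:(310+(u-400)*135/399,240+(v-300)*85/251)
a=onz(C,k(207,416),.042);b=onz(C,k(240,412),.042);print("knob top",a,b,ang(b-a)); 
print(onz(C,k(229,424),.02), tri(C,k(225,412),S,l(695,380)))
E
```

```text
[[0.382 0.342]
 [0.511 0.133]
 [0.667 0.224]
 [0.536 0.434]] [np.float64(0.179), np.float64(0.246), np.float64(0.181), np.float64(0.247)]
yaw 30.4 30.9 31.599999999999994 32.0 c [0.52398325 0.28349327]
tab (array([0.44473766, 0.34045122, 0.1168324 ]), np.float64(0.0006157037527853254))
shaft tip (array([0.52056605, 0.17821227, 0.08530997]), np.float64(0.00044104575309958876))
bez [0.52025186 0.17898387 0.063     ] (array([0.52068429, 0.17865694, 0.06384021]), np.float64(0.0013734547838940543))
knob top [ 0.50287103 -0.02952499  0.042     ] [ 0.50530325 -0.05311523  0.042     ] -84.1
[ 0.50001782 -0.05178542  0.02      ] (array([ 0.50582829, -0.04371498,  0.03666843]), np.float64(0.0011788220282104094))
```

The points check out: shaft tip at 85 mm (84 given), bezel at 63.8 mm, tab at 117 mm. That puts the latch at about 0.83 rad with its hinge near (0.479, 0.361). I'm moving above the tab with the fingers closed.

Emit:
arm_command(plan=[[[0,-0.1455,-0.0305,0,0,0,0],[0,-0.1455,-0.0305,0,0,0,0],[0,-0.1455,-0.0305,0,0,0,0],[0,-0.1455,-0.0305,0,0,0,0],[0,-0.1455,-0.0305,0,0,0,0],[0,-0.1455,-0.0305,0,0,0,0],[0,-0.1455,-0.0305,0,0,0,0],[0,-0.1455,-0.0305,0,0,0,0],[0,0,0,0,0,0,-0.285],[0,0,0,0,0,0,-0.285],[0,0,0,0,0,0,-0.285],[0,0,0,0,0,0,-0.285],[0,0,0,0,0,0,-0.285],[0,0,0,0,0,0,-0.285],[0,0,0,0,0,0,0]]])

```text
time: 1.98
ee_pos: [0.4339, 0.3339, 0.2529]
ee_rot: [-0.267, 0.964, -0.0, -0.0]
wrist_force: [-0.5, 0.0, -0.0]
opening: 0.0003
grasp_force: 0.0
```

Run:
```python
from h import *
s=env.state(); C=cam("wrist",s); im=read_camera("wrist"); cv2.imwrite("pics/w1.png",im)
print(s["ee_pos"],Ro.from_quat(s["ee_rot"]).as_matrix().round(3).tolist(),s["opening"])
for X in ([.4447,.3405,.1168],[.4793,.3613,.0725],[.5206,.1782,.084],[.4279,.3304,.0725]): print(proj(C,X).round(0))
h=cv2.cvtColor(im,cv2.COLOR_BGR2HSV);m=cv2.inRange(h,(0,150,90),(6,255,255))|cv2.inRange(h,(174,150,90),(180,255,255))
for c in cv2.findContours(m,0,2)[0]:
    if cv2.contourArea(c)>15: print(cv2.minAreaRect(c))
```

```text
[0.4339336  0.3338678  0.25294948] [[-0.858, -0.514, -0.001], [-0.514, 0.858, -0.001], [0.001, -0.0, -1.0]] 0.00025030657124709623
[314. 211.]
[314. 231.]
[148. 185.]
[314. 181.]
((316.0, 211.5), (9.0, 24.0), 90.0)
```

View pics/w1.png

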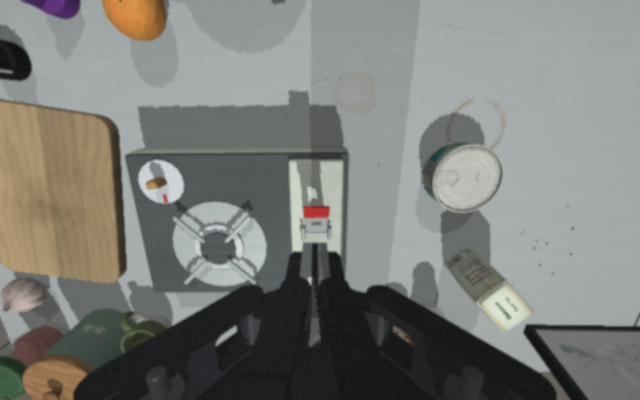

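The tab sits at (316,211), within 2 px of my prediction. I press it down, drifting slightly outward.

Emit:
arm_command(plan=[[[0,0,0,0.128,0,0,0],[0,0,0,0.128,0,0,0],[0,0,0,0.128,0,0,0],[0,0.002,0,0.024,0,0,0],[0,0.002,0,0.024,0,0,0],[0,0.002,0,0.024,0,0,0],[0,0.002,0,0.024,0,0,0],[0,0.002,0,0.024,0,0,0],[0,0.002,0,0.024,0,0,0],[0,0.002,0,0.024,0,0,0],[0,0.002,0,0.024,0,0,0],[0,0.002,0,0.024,0,0,0],[0,0.002,0,0.016,0,0,0],[0,0,0,0.008,0,0,0],[0,0,0,0,0,0,0]]])

```text
time: 3.9
ee_pos: [0.4297, 0.3313, 0.0971]
ee_rot: [-0.267, 0.964, -0.0, -0.0]
wrist_force: [-0.3, 0.4, 0.2]
opening: -0.0
grasp_force: 0.0
```

Emit:
arm_command(plan=[[[0,0,0,0.006,0,0,0],[0,0,0,0.004,0,0,0],[0,0,0,0.004,0,0,0],[0,0,0,0,0,0,0]]])

```text
time: 4.4
ee_pos: [0.4298, 0.3314, 0.0953]
ee_rot: [-0.267, 0.964, 0.0, 0.001]
wrist_force: [-4.2, -3.3, 15.6]
opening: -0.0002
grasp_force: 8.0
```

15.6 N at tip height 73 mm means the latch is down against its stop. I lift, open the fingers and go above the knob.

Emit:
arm_command(plan=[[[0,0,0,-0.2,0,0,0],[0,0,0,-0.2,0,0,0],[40,0,0,-0.2,0,0,0],[40,0.0583,-0.1604,0,0,0,0],[40,0.0583,-0.1604,0,0,0,0],[40,0.0583,-0.1604,0,0,0,0],[40,0.0583,-0.1604,0,0,0,0],[40,0.0583,-0.1604,0,0,0,0],[40,0.0583,-0.1604,0,0,0,0],[40,0.0583,-0.1604,0,0,0,0],[40,0.0583,-0.1604,0,0,0,0],[40,0.0583,-0.1604,0,0,0,0],[40,0,0,0,0,0,0],[40,0,0,0,0,0,0]]])

```text
time: 6.15
ee_pos: [0.5028, -0.0454, 0.2437]
ee_rot: [-0.267, 0.964, 0.0, -0.0]
wrist_force: [0.0, 0.6, 0.6]
opening: 0.0398
grasp_force: 0.0
```

Run:
```python
from h import *
s=env.state(); C=cam("wrist",s); im=read_camera("wrist"); cv2.imwrite("pics/w2.png",im)
t=read_camera("top");sc=read_camera("scene");print(s["ee_pos"],s["opening"])
W=np.zeros((600,800,3),np.uint8)
p=proj(C,[.503,-.046,.042]);print(p,proj(C,[.503,-.046,0]));u,v=[int(x) for x in p]
print("crop0",u-50,v-37)
W[:300,:400]=cv2.resize(im[v-37:v+38,u-50:u+50],(400,300),interpolation=cv2.INTER_CUBIC)
W[:300,400:]=cv2.resize(im,(480,300))[:,40:440]
W[300:,:400]=cv2.resize(t[140:220,240:347],(400,300),interpolation=cv2.INTER_CUBIC)
W[300:,400:]=cv2.resize(sc[140:230,260:380],(400,300),interpolation=cv2.INTER_CUBIC)
cv2.imwrite("pics/m2.png",W)
```

```text
[ 0.50282922 -0.04544252  0.24371833] 0.03979660773846008
[313.42270143 182.55354131] [313.49021331 174.9987099 ]
crop0 263 145
```

View pics/m2.png

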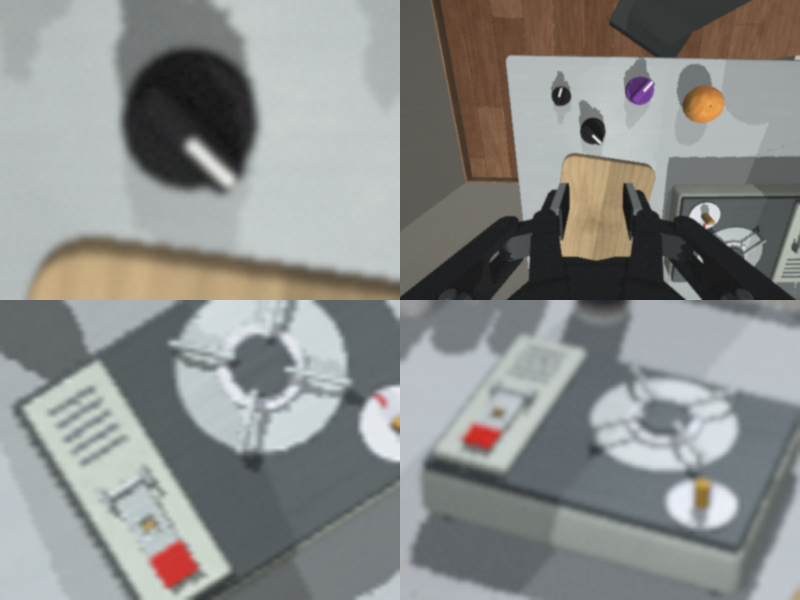

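The latch lies flat with its staple through the slot (lower panels). In the wrist crop the knob's skirt centre is near (190,118) and the white pointer runs from (188,143) to (233,185). I compute the offsets from those.

Run:
```python
from h import *
s=env.state(); C=cam("wrist",s)
im=cv2.imread("pics/w2.png")[145:220,263:363]
f=lambda p:(263+p[0]/4-.4,145+p[1]/4-.4)
g=cv2.cvtColor(im,cv2.COLOR_BGR2GRAY); m=((g<70)*255).astype(np.uint8)
c=max(cv2.findContours(m,0,2)[0],key=cv2.contourArea); e=cv2.minEnclosingCircle(c); print(e, cv2.fitEllipse(c))
n,l,stt,cc=cv2.connectedComponentsWithStats(((g[:,:]>150)*255).astype(np.uint8))
for i in range(1,n):
    if stt[i,4]<300:
        ys,xs=np.where(l==i)
        if len(xs)>15:
            w=np.array([onz(C,(263+x,145+y),.042)[:2] for x,y in zip(xs,ys)])
            d=np.linalg.svd(w-w.mean(0))[2][0]; print("line",stt[i],w.mean(0),np.degrees(np.arctan2(d[1],d[0])),np.ptp((w-w.mean(0))@d))
a=onz(C,f((188,143)),.042);b=onz(C,f((235,187)),.042);d=(b-a)[:2]
print("ptr",a,b,np.degrees(np.arctan2(d[1],d[0])),np.linalg.norm(d))
k=onz(C,(263+e[0][0],145+e[0][1]),.02); k2=onz(C,f((190,118)),.02);print("skirt",k,k2)
u=d/np.linalg.norm(d); print("from ptr end", b[:2]-u*.020, s["ee_pos"], np.degrees(np.arctan2(*Ro.from_quat(s["ee_rot"]).as_matrix()[[1,0],0])))
```

```text
((47.84868240356445, 28.822368621826172), 17.262828826904297) ((47.15491485595703, 28.13191032409668), (31.846054077148438, 32.80025100708008), 149.64707946777344)
ptr [ 0.50315323 -0.05052129  0.042     ] [ 0.50752011 -0.03147274  0.042     ] 77.08805831396842 0.019542700114094504
skirt [ 0.49978172 -0.05109417  0.02      ] [ 0.50057406 -0.05172023  0.02      ]
from ptr end [ 0.50305104 -0.05096703] [ 0.50285998 -0.04467157  0.24386443] -148.95500408645196
```

Emit:
arm_command(plan=[[[40,0.014,-0.02,0.17,0,0,0],[40,0,0,0.17,0,0,0],[40,0,0,0,0,0,-0.307],[40,0,0,0,0,0,-0.307],[40,0,0,0,0,0,-0.307],[40,0,0,0,0,0,-0.307],[40,0,0,0,0,0,-0.307],[40,0,0,0,0,0,0],[40,0,0,0,0,0,0]]])

```text
time: 7.42
ee_pos: [0.5026, -0.0511, 0.1589]
ee_rot: [-0.622, 0.783, -0.0, 0.0]
wrist_force: [-0.1, -0.2, -0.6]
opening: 0.0402
grasp_force: 0.0
```

Run:
```python
from h import *
s=env.state(); C=cam("wrist",s); im=read_camera("wrist"); cv2.imwrite("pics/w3.png",im)
print(s["ee_pos"],s["opening"],np.degrees(np.arctan2(*Ro.from_quat(s["ee_rot"]).as_matrix()[[1,0],0])))
u,v=[int(x) for x in proj(C,[.5025,-.051,.042])]; u0,v0=u-64,v-48; print(u0,v0)
cr=im[v0:v0+96,u0:u0+128]; cv2.imwrite("pics/c3.png",cv2.resize(cr,(640,480),interpolation=cv2.INTER_CUBIC))
m=(cv2.cvtColor(cr,cv2.COLOR_BGR2GRAY)>150).astype(np.uint8)
n,l,st,cc=cv2.connectedComponentsWithStats(m)
for i in range(1,n):
    if 25<st[i,4]<400:
        ys,xs=np.where(l==i); w=np.array([onz(C,(u0+x,v0+y),.042)[:2] for x,y in zip(xs,ys)])
        d=np.linalg.svd(w-w.mean(0))[2][0]; q=(w-w.mean(0))@d; print("line",st[i],w.mean(0),np.degrees(np.arctan2(d[1],d[0])),np.ptp(q),w[q.argmax()],w[q.argmin()])
```

```text
[ 0.50259161 -0.05114078  0.15890043] 0.04016614632392663 -103.12739086171108
249 156
```

View pics/c3.png

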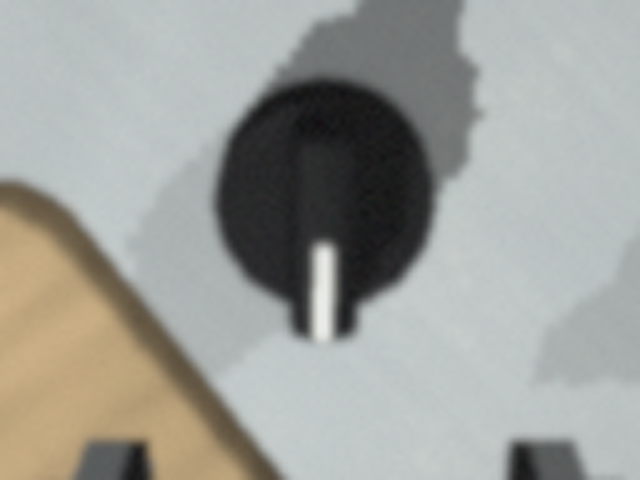

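The bar is aligned with the tool at crop column 323, with the pointer toward tool −x and the knob centred under the TCP. I descend and grip.

Emit:
arm_command(plan=[[[30,0,0,0.12,0,0,0],[30,0,0,0.12,0,0,0],[30,0,0,0.12,0,0,0],[30,0,0,0.0325,0,0,0],[30,0,0,0.0325,0,0,0],[30,0,0,0.0325,0,0,0],[30,0,0,0,0,0,0],[0,0,0,0,0,0,0],[0,0,0,0,0,0,0],[0,0,0,0,0,0,0],[0,0,0,0,0,0,0]]])

```text
time: 8.85
ee_pos: [0.5031, -0.0517, 0.0451]
ee_rot: [-0.623, 0.782, -0.0, 0.0]
wrist_force: [-0.1, 1.1, 5.6]
opening: 0.0119
grasp_force: 59.7
```

The knob is held. I lift it, turn by −46° and stop 40 mm beyond the shaft for a close look.

Emit:
arm_command(plan=[[[0,0,0,-0.04,0,0,0],[0,0,0,-0.11,0,0,0],[0,0,0,-0.17,0,0,0],[0,0,0,-0.16,0,0,0],[0,0,0,0,0,0,0.307],[0,0,0,0,0,0,0.307],[0,0,0,0,0,0,0.307],[0,0,0,0,0,0,0.307],[0,0,0,0,0,0,0.307],[0,-0.0992,0.1075,0,0,0,0],[0,-0.0992,0.1075,0,0,0,0],[0,-0.0992,0.1075,0,0,0,0],[0,-0.0992,0.1075,0,0,0,0],[0,-0.0992,0.1075,0,0,0,0],[0,-0.0992,0.1075,0,0,0,0],[0,-0.0992,0.1075,0,0,0,0],[0,0,0,0,0,0,0],[0,0,0,0,0,0,0]]])

```text
time: 11.1
ee_pos: [0.5542, 0.1986, 0.1645]
ee_rot: [-0.267, 0.964, -0.0, -0.0]
wrist_force: [0.0, -0.5, -0.1]
opening: 0.0116
grasp_force: 58.8
```

Run:
```python
from h import *
s=env.state(); C=cam("wrist",s); im=read_camera("wrist"); cv2.imwrite("pics/w4.png",im)
print(s["ee_pos"],s["opening"],s["grasp_force"],np.degrees(np.arctan2(*Ro.from_quat(s["ee_rot"]).as_matrix()[[1,0],0])))
p=proj(C,[.5206,.1782,.084]); u,v=[int(x) for x in p]; u0,v0=u-80,max(v-50,0); print(p,u0,v0)
cv2.imwrite("pics/c4.png",cv2.resize(im[v0:v0+120,u0:u0+160],(800,600),interpolation=cv2.INTER_CUBIC))
```

```text
[0.55422577 0.19864287 0.16446035] 0.011606841997980568 58.8406366109848 -149.0062592270711
[313.57153878 170.23542695] 233 120
```

View pics/c4.png

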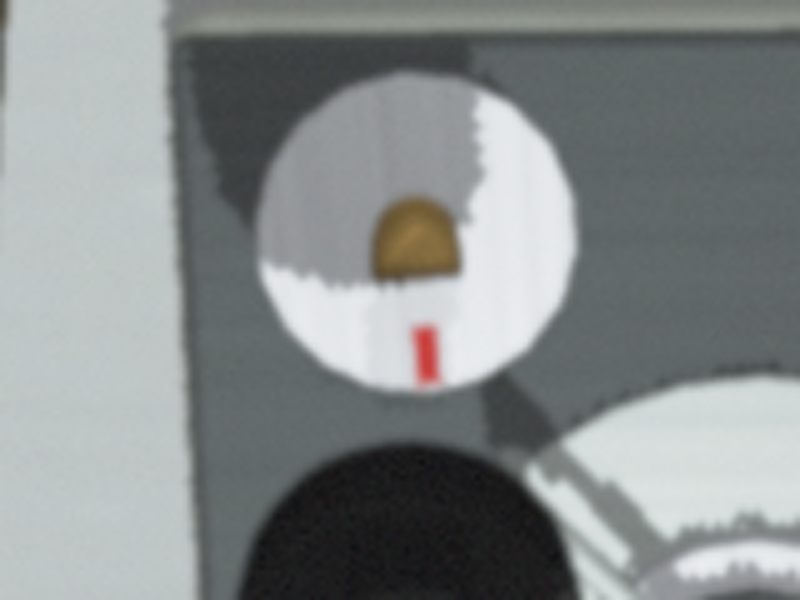

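The bezel is centred at crop (417,231), the red mark at (427,355), and the flat runs from (373,280) to (460,273), tilted a few degrees from the tool. I compute the exact offset.

Run:
```python
from h import *
s=env.state(); C=cam("wrist",s); im=cv2.imread("pics/w4.png")[120:240,233:393]
f=lambda x,y:(233+x/5-.4,120+y/5-.4)
an=lambda v:np.degrees(np.arctan2(v[1],v[0])).round(1)
b=onz(C,f(417,231),.063);m=onz(C,f(427,355),.063);print("bezel",b,"mark yaw",an(m-b),np.linalg.norm(m-b))
h=cv2.cvtColor(im,cv2.COLOR_BGR2HSV);msk=cv2.inRange(h,(10,90,40),(30,255,220))
c=max(cv2.findContours(msk,0,2)[0],key=cv2.contourArea);r=cv2.boundingRect(c);print(r)
for z in(.081,.084):
    a,e=onz(C,f(373,280),z),onz(C,f(460,273),z); print("flat normal",an(e-a)-90,np.linalg.norm(e-a),"mid",(a+e)/2)
    n=np.array([np.cos(np.radians(an(e-a)-90)),np.sin(np.radians(an(e-a)-90))]); print("axis",((a+e)/2)[:2]-n*.003, "top pt",onz(C,f(416,197),z)[:2]+n*.007)
# rays: front edge of cooker
p,q=onz(C,f(200,36),.06),onz(C,f(790,13),.06);print("front edge yaw-90",an(q-p)-90)
R=Ro.from_quat(s["ee_rot"]).as_matrix()
T=s["ee_pos"];sh=b.copy();print("delta tool",(R.T@(np.array([*b[:2],T[2]])-T)).round(4))
# held knob skirt (bottom-edge top of circle) : apex at crop (412,443)
print("skirt apex", (R.T@(onz(C,f(412,443),T[2]-.045)-T)).round(4),(R.T@(onz(C,f(412,443),T[2]-.025)-T)).round(4))
```

```text
bezel [0.52015082 0.17983574 0.063     ] mark yaw 35.6 0.020751135893915622
(75, 40, 16, 15)
flat normal 35.599999999999994 0.01303252443436454 mid [0.52328474 0.18150124 0.081     ]
axis [0.52084544 0.17975487] top pt [0.51883756 0.17939049]
flat normal 35.599999999999994 0.012840351444475635 mid [0.52273532 0.1811501  0.084     ]
axis [0.52029601 0.17940373] top pt [0.51843764 0.17913056]
front edge yaw-90 33.099999999999994
delta tool [0.0387 0.0017 0.    ]
skirt apex [0.0222 0.0008 0.045 ] [0.0292 0.0007 0.025 ]
```

Emit:
arm_command(plan=[[[0,0,0,0,0,0,-0.133],[0,0.0775,0.007,0,0,0,0],[0,0.0775,0.007,0,0,0,0],[0,0,0,0.06,0,0,0],[0,0,0,0.06,0,0,0],[0,0,0,0.012,0,0,0],[0,0,0,0.008,0,0,0],[0,0,0,0,0,0,0]]])

```text
time: 12.15
ee_pos: [0.5211, 0.1798, 0.1294]
ee_rot: [-0.3, 0.954, -0.0, -0.0]
wrist_force: [-0.4, 1.0, -1.1]
opening: 0.0116
grasp_force: 58.8
```

Emit:
arm_command(plan=[[[0,0.003,0,0.008,0,0,0],[0,0,0,0.008,0,0,0],[0,0,0,0.008,0,0,0],[0,0,0,0,0,0,0]]])

```text
time: 12.65
ee_pos: [0.5208, 0.1795, 0.1235]
ee_rot: [-0.3, 0.954, 0.0, 0.001]
wrist_force: [3.1, 2.0, -1.1]
opening: 0.0115
grasp_force: 58.8
```

It is entering with only a small side force, so I ease 0.5–1 mm that way and continue down.

Emit:
arm_command(plan=[[[0,-0.003,0,0.008,0,0,0],[0,0,0,0.008,0,0,0],[0,0,0,0.008,0,0,0],[0,0,0,0,0,0,0]]])

```text
time: 13.15
ee_pos: [0.5209, 0.1797, 0.1172]
ee_rot: [-0.3, 0.954, -0.0, -0.0]
wrist_force: [2.2, 1.5, -2.0]
opening: 0.0115
grasp_force: 58.7
```

Emit:
arm_command(plan=[[[0,-0.002,0,0.008,0,0,0],[0,0,0,0.008,0,0,0],[0,0,0,0.008,0,0,0],[0,0,0,0,0,0,0]]])

```text
time: 13.65
ee_pos: [0.5211, 0.1798, 0.1114]
ee_rot: [-0.3, 0.954, -0.0, -0.0]
wrist_force: [-1.5, -0.8, 4.2]
opening: 0.0115
grasp_force: 59.3
```

The spring is now being compressed at the expected height. I press to the stop.

Emit:
arm_command(plan=[[[0,0,0,0.006,0,0,0],[0,0,0,0.006,0,0,0],[0,0,0,0.004,0,0,0],[0,0,0,0,0,0,0]]])

```text
time: 14.15
ee_pos: [0.5212, 0.1799, 0.1087]
ee_rot: [-0.3, 0.954, -0.0, 0.0]
wrist_force: [-4.7, -2.1, 16.7]
opening: 0.0116
grasp_force: 61.5
```

16.7 N, well over the 8.3 N stop value, at the expected height. I hold briefly and check the latch and the knob.

Emit:
arm_command(plan=[[[0,0,0,0.001,0,0,0],[0,0,0,0,0,0,0],[0,0,0,0,0,0,0],[0,0,0,0,0,0,0]]])

```text
time: 14.65
ee_pos: [0.5212, 0.1799, 0.1087]
ee_rot: [-0.3, 0.954, -0.0, 0.001]
wrist_force: [-5.5, -2.7, 19.0]
opening: 0.0119
grasp_force: 61.5
```

Run:
```python
from h import *
w=read_camera("wrist");sc=read_camera("scene");s=env.state();print(s["ee_pos"],s["wrist_force"],s["opening"])
W=np.zeros((600,800,3),np.uint8)
W[:300,:480]=cv2.resize(w,(480,300));W[300:,:400]=cv2.resize(sc[140:230,260:380],(400,300),interpolation=cv2.INTER_CUBIC)
W[300:,400:]=cv2.resize(w[120:240,233:393],(400,300),interpolation=cv2.INTER_CUBIC)
cv2.imwrite("pics/m5.png",W)
```

```text
[0.52120229 0.17987775 0.10866706] [-6.88830148 -0.7111637  19.62300947] 0.011861075607145749
```

View pics/m5.png

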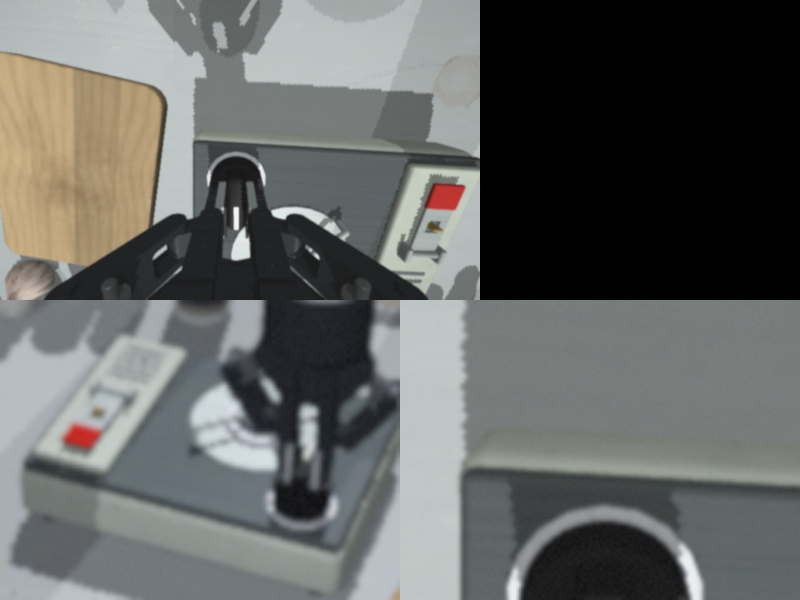

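The latch is flat, with the red tab at (447,197) and the staple through the slot. The knob sits down on the bezel at (236,170), held and pressed. I'm handing in.

```bash
python3 -c "
from rig import env
print(env.close_job())"
```

```text
the job is handed in; nothing more can be done
None
```

The latch is shut flat over its staple, and the knob is fully home on the D-shaft, still held pressed against the spring at about 19 N; the job was handed in at about 15 s, and no verdict came back.

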